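Walk the forming die round to the fence

ROBOT

A 6-joint arm with a two-finger parallel gripper is mounted at the origin on the work surface. World frame = base frame: x ahead of the robot, y to its left, z up, the work surface at z = 0. Lengths are in m, angles in rad, forces in N, time in s.
With the tool pointing down it reaches from about 0.325 to 0.85 m from the base axis. Payload 4.4 kg.
Tool frame: the origin (TCP) lies midway between the tips of the shut fingers; the grasp point (between the pads) lies 19 mm behind it; z points along the fingers, y is the direction in which the jaws open and shut (so a half turn about z gives the same grasp; the last joint's range is limited). The gripper opens to 94 mm and grips with 3 to 60 N. Pads are 16 mm wide; open, the fingers measure 119 mm over their backs; the gripper's body (75 mm by 177 mm) begins 78 mm behind the grasp point.
Start: joints at [-1.454, 0.207, 1.542, -0, 1.393, -0.15], TCP at [0.152, -0.555, 0.205] pointing down, gripper open.
Joint ranges: [-2.73, 2.73], [-0.86, 2.22], [0.23, 2.46], [-1.11, 4.25], [0.08, 2.63], [-2.82, 2.82]. Speed limits (rad/s): [2.79, 2.79, 3.14, 3.14, 3.14, 3.14].

INTERFACE

Orientations are given as [roll, pitch, yaw] about the fixed x, y, z axes, in that order (R = Rz(yaw) Ry(pitch) Rx(roll)).
In Python, from plant import bot, cams, sign_off gives the robot as it stands. The module is installed in compiled form; this text tells all that it offers.
- The arm moves only by the tool play_rows, never from a script. Its argument "moves" is a list that holds one entry, the list of rows, each a list of 7 numbers: the shift along the tool's x, y, z as a fraction of full scale, then the turn, a rotation vector about the tool's x, y, z as a fraction of full scale, then the opening, from 0 (shut) to 1 (fully open). In form: [[[tx, ty, tz, rx, ry, rz, hand], ...]]. A call has 1 to 12 rows; each row is the pose to reach, as a shift and turn from the pose commanded when the call began, along the tool's axes at that moment, turning the shorter way round; what a row does not reach only later rows make up. Full scale, the value 1, is 1 m for a shift and 180 degrees for a turn. A row lasts 1/10 s, in which the tool goes at most 50 mm and 8.59 degrees, less where a joint would pass 70% of its speed; a pose out of reach is approached as far as the arm can. A call with a number of a shift or a turn outside -1 to 1 is refused whole. A call with a gripper value outside its range is refused whole. The fingers move at their own pace and stop on an object; "force" is the grip in N (left out, the last holds). Time passes only in rows, so rows that repeat a pose let the fingers close. It gives the time, the measured TCP pose, the force and the opening at its end, in the units of the state.
- bot.read_state(): the state, without advancing time (a new reading comes with each control period).
- cams.camera(name): name is "side" or "top" or "wrist"; returns a dict with "image" (420x560x3 uint8, blue, green, red), "fovy" (degrees; the focal length in pixels is half the picture's height over the tangent of half this angle, whatever the lens; pixels are square), "cx", "cy" (the principal point, pixels), "rvec" (rotation vector, rad) and "tvec" (3), from world to camera coordinates, as OpenCV has them. Camera axes: x right, y down, z forward; pixel columns grow to the right and rows downward; lengths in m; the calibration is good to about 2 mm. A picture is of the moment at which its call begins. There is no depth.
- sign_off(): hands the job in, once; it reports no verdict.
The state is a dict: "time": time; "qpos": joint angles; "joint_vel": joint speeds; "joint_efforts": joint torques, N m; "ee_pos": TCP position; "ee_rot": TCP orientation; "ft_force": force on the tool from outside, world axes, zero at the start; "torque": the same for the moment, N m; "grip_width": opening from 0.0 (shut) to 1.0 (fully open).
Only numpy, scipy, OpenCV 4.12 (cv2) and the standard library are available. Lean on these libraries where they do the work, as an engineer would, in place of code of your own. Each camera call takes 0.05 s, during which the arm holds its last target.

TASK

Push the heavy die block round on the bench until one of its long sides lies flat against the fence bar, either way round, with the whole block in front of the green part of the bar; nudging alternate corners is the easy way to walk it round. Turn it roughly parallel before it meets the fence, so that no corner is driven into the bar, and never lift or tip it. Leave the salami, the jar and the tray where they are.

Things in the scene. Friction and masses are not known exactly. Their poses are not given: they have to be found in the camera images.
- die: solid aluminium die block, 100 (own x) x 150 (own y) x 45 mm high, 1.0 to 1.7 kg, two blue pockets with dark discs on top. Origin: centre of its underside. Starts 43 to 90 deg from parallel to the fence, either way, origin 130 to 155 mm in front of the fence face. Slides with dry friction, stops when the push stops; too wide to grip. Either long side (own +x or -x) may face the fence
- fence: dark steel bar fixed to the bench, 280 mm long (own y), 30 deep, 35 high, middle 200 mm green (y -100 to +100). Origin on the bench at the middle of its working face (long side nearer the robot); own x points into the bar, away from the robot: working face is x = 0, the block belongs at -x. Block flat against it and centred: its origin at x = -50 mm, y = 0 here
- salami: bystander: a short reddish-brown salami stub standing upright, 50 mm across, 56 mm high, 0.12 kg; origin at the centre of its underside
- jar: bystander: a closed jar with a blue cap, 54 mm across, 60 mm high, 0.15 kg; origin at the centre of its underside
- tray: bystander: an empty open white plastic tray, 90 by 120 by 30 mm; origin at the centre of its underside
Not all that is in view belongs to the job. What is meant by the die is not orange, and is the larger of those in its own colour.

How it is judged:
At the end, for the whole second after the job is handed in: The die lies flat on the bench and at rest, a long side against the fence's working face (parallel within 2.3 degrees, centre no more than 4 mm further out than when touching), its centre within 28 mm of the middle of the green part, along the bar (angle between the x axis of die and the x axis of fence, either way round below 0.04 rad and x of die in the frame of fence between -0.054 and -0.045 m and y of die in the frame of fence between -0.028 and 0.028 m and height (world z) of die below 0.004 m and angle between die's own z axis and vertical below 0.03 rad and linear speed of die below 0.01 m/s).
It fails at once if the die was lifted or tipped (more than 8 mm or 6 degrees) (height (world z) of die above 0.008 m or angle between die's own z axis and vertical above 0.1 rad).
It fails at once if the die was driven into the fence while more than 17 degrees from parallel (contact force between die and fence above 1 N and angle between the x axis of die and the x axis of fence, either way round above 0.3 rad).
It fails at once if the salami, the jar or the tray was moved by more than 15 mm or lifted (distance of any of salami, jar, tray from where it was at the start of the episode above 0.015 m).
It also fails if it takes over 72 s, if anything falls off the work surface, if the arm or the gripper's body presses on something with over 40 N, if the wrist force passes 120 N, or if a joint passes its speed limit or range.

## Working session

There is one attempt and no reset: what is moved stays moved. The work goes in short steps, Python scripts to look and compute and a tool call to move; the robot and the scene stay as the last step left them, time stands still between calls to the robot, and variables do not carry over. Pictures are saved under pics/ and viewed, and the job is handed in when it is done.

Besides the shell and the picture viewer there is one more tool, called after "Emit:" as name(argument=value, ...), one argument or row to a line, values as JSON. play_rows: Moves the arm, as the interface text tells. Shift numbers are shares of 1 m and turn numbers shares of 180 degrees, none past 1 either way. Its arguments: {"type":"object","properties":{"moves":{"type":"array","items":{"type":"array","items":{"type":"array","items":{"type":"number"}}}},"force":{"type":"number"}},"required":["moves"]}

```bash
mkdir -p pics
cat > h.py <<'E'
import numpy as np, cv2
from plant import bot, cams
def shot(n,f):
    d=cams.camera(n); cv2.imwrite('pics/'+f,d['image']); np.savez('pics/'+f+'.npz',**d); return d
def K(d):
    h,w=d['image'].shape[:2]; f=h/2/np.tan(np.radians(d['fovy'])/2)
    return np.array([[f,0,d['cx']],[0,f,d['cy']],[0,0,1.]])
def ray(d,uv,z):
    R=cv2.Rodrigues(np.array(d['rvec'],float))[0]; t=np.array(d['tvec'],float).ravel()
    c=-R.T@t; uv=np.atleast_2d(uv).astype(float)
    r=(R.T@np.linalg.inv(K(d))@np.c_[uv,np.ones(len(uv))].T).T
    s=(z-c[2])/r[:,2]; return c+s[:,None]*r
def proj(d,p):
    return cv2.projectPoints(np.atleast_2d(p).astype(float),np.array(d['rvec'],float),np.array(d['tvec'],float),K(d),None)[0].reshape(-1,2)
E
python3 - <<'E'
from h import *
for n in('top','side','wrist'):
    d=shot(n,n+'0.png'); print(n,d['fovy'],d['cx'],d['cy'],np.ravel(d['rvec']),np.ravel(d['tvec']))
s=bot.read_state(); print({k:np.round(v,3) for k,v in s.items()})
E
```

```text
top 47.89669262126982 262.1770643939845 206.61902329524258 [ 2.18069612 -2.14448022  0.10590159] [0.03075571 0.52385249 1.39647266]
side 49.80910632646194 285.41795699262474 214.30621710664585 [ 0.40347216 -2.85476219  1.03182971] [0.51355669 0.11323459 1.33512968]
wrist 64.97774648629644 281.1728869855509 208.26186841328993 [-2.3095557   1.76011571  0.25589926] [-0.57419455 -0.02916873  0.39340713]
{'time': np.float64(0.15), 'qpos': array([-1.453,  0.207,  1.543,  0.   ,  1.394, -0.15 ]), 'joint_vel': array([-0.   , -0.003, -0.003,  0.002, -0.   ,  0.001]), 'joint_efforts': array([ 0.0000e+00, -3.7131e+01, -2.8181e+01,  7.0000e-02,  3.3000e-02,
       -0.0000e+00]), 'ee_pos': array([ 0.152, -0.554,  0.205]), 'ee_rot': array([-3.14 , -0.   ,  0.268]), 'ft_force': array([ 0.796, -0.777, -0.   ]), 'torque': array([-0.047, -0.057,  0.054]), 'grip_width': np.float64(1.0)}
```

View pics/top0.png

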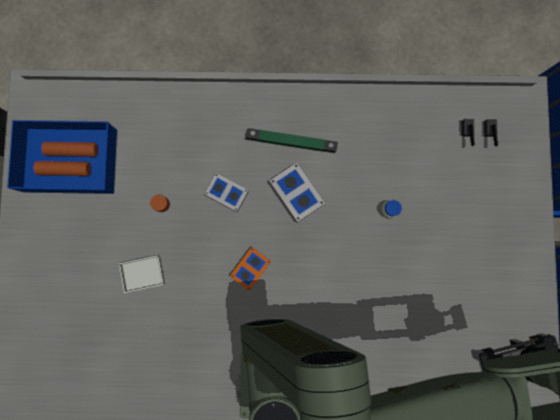

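View pics/side0.png

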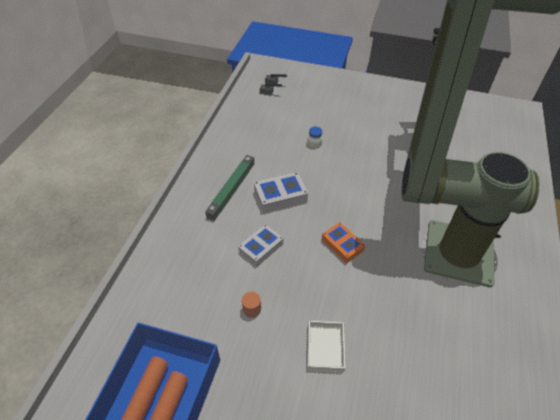

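In the top view there are three blocks: a large silver one at (296,192), a small silver one at (227,191) and an orange one at (250,267). The die is the large silver one, since it is not orange and is the larger of its colour. The fence is at (291,140), the jar at (392,209), the salami at (160,203) and the tray at (142,273). I'll confirm this in a crop.

Run:
```python
from h import *
d=np.load('pics/top0.png.npz'); im=d['image']
c=im[110:290,110:420]; cv2.imwrite('pics/crop0.png',cv2.resize(c,None,fx=2.5,fy=2.5,interpolation=cv2.INTER_CUBIC))
hsv=cv2.cvtColor(im,cv2.COLOR_BGR2HSV)
for p in[(296,192),(275,180),(310,200),(227,191),(340,230),(200,150),(291,140),(255,135)]: print(p,hsv[p[1],p[0]],im[p[1],p[0]])
```

```text
(296, 192) [ 30   2 149] [148 149 149]
(275, 180) [ 15   3 148] [146 147 148]
(310, 200) [110 182 123] [123  65  35]
(227, 191) [ 30   7 151] [147 151 151]
(340, 230) [ 50   7 112] [109 112 110]
(200, 150) [ 30   7 112] [109 112 112]
(291, 140) [ 75 142  77] [55 77 34]
(255, 135) [150  14  55] [55 52 55]
```

View pics/crop0.png

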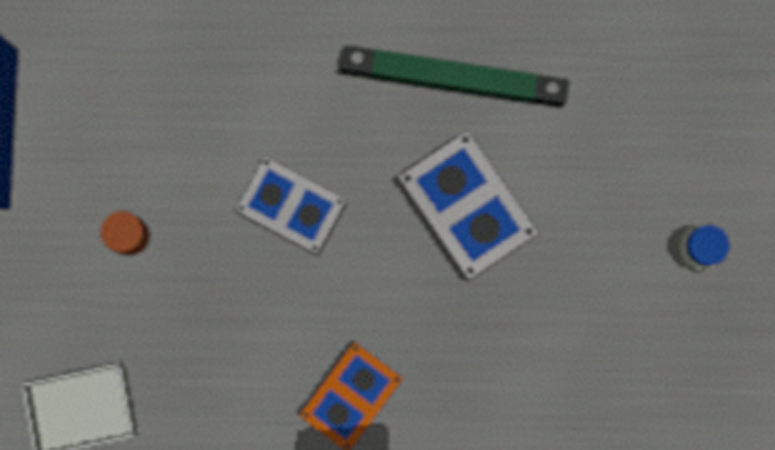

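The crop confirms it: the die is the large silver block at (296,192). Next I'll measure positions.

```bash
cat >> h.py <<'E'
def big(m):
    n,l,s,c=cv2.connectedComponentsWithStats(m.astype(np.uint8)); i=1+np.argmax(s[1:,4]); return (l==i).astype(np.uint8)
def rect(P):
    (c,wh,a)=cv2.minAreaRect((P[:,:2]*1000).astype(np.float32)); b=cv2.boxPoints((c,wh,a)); e=[b[1]-b[0],b[2]-b[1]]
    e.sort(key=lambda v:np.hypot(*v)); return np.array(c),np.hypot(*e[0]),np.hypot(*e[1]),np.degrees(np.arctan2(e[1][1],e[1][0]))%180
def seg(P):return P
def fence(d):
    hsv=cv2.cvtColor(d['image'],cv2.COLOR_BGR2HSV)
    g=big((hsv[...,0]>60)&(hsv[...,0]<90)&(hsv[...,1]>90)&(hsv[...,2]>40))
    k=max(cv2.findContours(g,0,cv2.CHAIN_APPROX_NONE)[0],key=len).reshape(-1,2)
    return rect(ray(d,k,.035))
def die(d,near=None):
    # pockets (blue) of the die on the top face: centroid of both = centre; line = long axis
    im=d['image'];hsv=cv2.cvtColor(im,cv2.COLOR_BGR2HSV)
    m=((hsv[...,1]<25)&(hsv[...,2]>128))|((hsv[...,0]>100)&(hsv[...,0]<125)&(hsv[...,1]>100)&(hsv[...,2]>60))
    out=[]
    for c in cv2.findContours(m.astype(np.uint8),0,cv2.CHAIN_APPROX_NONE)[0]:
        if cv2.contourArea(c)<300: continue
        r=rect(ray(d,c.reshape(-1,2),.045)); out.append(r)
    return out
E
python3 - <<'E'
from h import *
for n in('top','side'):
    d=dict(np.load(f'pics/{n}0.png.npz')); print(n,'fence',fence(d))
    for r in die(d): print(r)
d=dict(np.load('pics/top0.png.npz'))
for nm,p,z in(('jar',(392,209),.06),('salami',(160,203),.056),('tray',(142,273),.03),('small',(227,191),.045),('orange',(250,267),.045)): print(nm,ray(d,p,z))
E
```

```text
top fence (array([728.95214844, -45.8176651 ]), np.float32(29.970087), np.float32(198.11813), np.float32(81.91888))
(array([316.69805908, 393.96343994]), np.float32(88.90268), np.float32(119.82328), np.float32(102.93488))
(array([565.69787598, 148.86065674]), np.float32(72.188225), np.float32(109.13095), np.float32(63.038033))
(array([568.9152832 , -63.86707306]), np.float32(97.88646), np.float32(147.18591), np.float32(34.868233))
(array([669.37811279, 658.94958496]), np.float32(213.96207), np.float32(296.64032), np.float32(90.06711))
side fence (array([718.92510986, -93.23175049]), np.float32(3.1245496), np.float32(9.62414), np.float32(89.718025))
(array([ 77.47665405, -47.25949097]), np.float32(108.78924), np.float32(184.59267), np.float32(93.4629))
(array([ 441.28268433, -403.76696777]), np.float32(1971.6477), np.float32(2263.6548), np.float32(16.01547))
(array([1743.11047363, -527.77746582]), np.float32(342.01944), np.float32(1100.7013), np.float32(127.56857))
jar [[ 0.51904863 -0.34215591  0.06      ]]
salami [[0.52611161 0.34192677 0.056     ]]
tray [[0.31898547 0.39298049 0.03      ]]
small [[0.56668003 0.14530144 0.045     ]]
orange [[0.34253202 0.07206589 0.045     ]]
```

```bash
cat >> h.py <<'E'
from scipy.spatial.transform import Rotation as Ro
def rows(tg,hand,base=None):
    """tg: list of (x,y,z mm, yaw deg)"""
    s=bot.read_state(); p,r=(np.array(s['ee_pos']),Ro.from_euler('xyz',s['ee_rot'])) if base is None else (np.array(base[:3])/1000,Ro.from_euler('xyz',[np.pi,0,np.radians(base[3])]))
    out=[]
    for x,y,z,w in tg:
        d=r.inv().apply(np.array([x,y,z])/1000-p); q=(r.inv()*Ro.from_euler('xyz',[np.pi,0,np.radians(w)])).as_rotvec()/np.pi
        out.append([round(float(v),4) for v in d]+[round(float(v),4)+0 for v in q]+[hand])
    print(str(out).replace(' ',''))
E
python3 - <<'E'
from h import *
rows([(659,-92,200,-55)],0)
E
```

```text
[[0.6111,-0.3113,0.0053,-0.0005,0.0003,0.3908,0]]
```

Emit:
play_rows(
  moves=[
    [[0.611, -0.311, 0.005, 0, 0, 0.391, 0], [0.611, -0.311, 0.005, 0, 0, 0.391, 0], [0.611, -0.311, 0.005, 0, 0, 0.391, 0], [0.611, -0.311, 0.005, 0, 0, 0.391, 0], [0.611, -0.311, 0.005, 0, 0, 0.391, 0], [0.611, -0.311, 0.005, 0, 0, 0.391, 0], [0.611, -0.311, 0.005, 0, 0, 0.391, 0], [0.611, -0.311, 0.005, 0, 0, 0.391, 0], [0.611, -0.311, 0.005, 0, 0, 0.391, 0], [0.611, -0.311, 0.005, 0, 0, 0.391, 0], [0.611, -0.311, 0.005, 0, 0, 0.391, 0], [0.611, -0.311, 0.005, 0, 0, 0.391, 0]],
  ],
)

```text
time: 1.35
ee_pos: [0.5719, -0.1721, 0.201]
ee_rot: [3.141, 0.0, -0.96]
ft_force: [-0.2, -0.5, -0.6]
grip_width: 0.021
```

Run:
```python
from h import *
rows([(659,-92,200,-55)],0)
```

```text
[[-0.0157,-0.1174,0.001,0.0001,0.0001,-0.0002,0]]
```

Emit:
play_rows(
  moves=[
    [[-0.0157, -0.117, 0.001, 0, 0, 0, 0], [-0.0157, -0.117, 0.001, 0, 0, 0, 0], [-0.0157, -0.117, 0.001, 0, 0, 0, 0], [-0.0157, -0.117, 0.001, 0, 0, 0, 0], [-0.0157, -0.117, 0.001, 0, 0, 0, 0], [-0.0157, -0.117, 0.001, 0, 0, 0, 0]],
  ],
)

```text
time: 1.95
ee_pos: [0.6566, -0.0951, 0.2001]
ee_rot: [3.141, 0.0, -0.962]
ft_force: [0.1, -0.6, 0.2]
grip_width: 0.011
```

Run:
```python
from h import *
s=bot.read_state(); print(s['ee_pos'],s['ee_rot'],s['joint_vel'],s['grip_width'])
rows([(659,-92,60,-55),(659,-92,13,-55)],0)
shot('top','top1.png')
```

```text
[ 0.65664169 -0.09507655  0.20005773] [ 3.14056396e+00  4.95603215e-04 -9.61952562e-01] [-0.01047161 -0.00782715  0.00229769  0.00280996 -0.0004814   0.00107717] 0.010599445881364489
[[-0.0011,-0.0038,0.1401,0.0003,0.0002,-0.0006,0],[-0.0011,-0.0039,0.1871,0.0003,0.0002,-0.0006,0]]
```

View pics/top1.png

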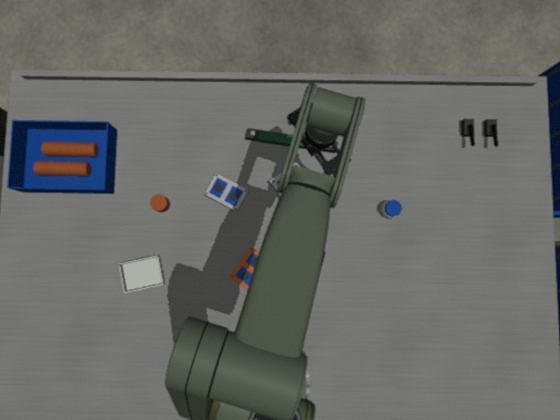

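The arm hides the die at (296,192) from the top camera. I'll go down beside the die and check with the side view.

Emit:
play_rows(
  moves=[
    [[-0.001, -0.004, 0.14, 0, 0, 0, 0], [-0.001, -0.004, 0.14, 0, 0, 0, 0], [-0.001, -0.004, 0.14, 0, 0, 0, 0], [-0.001, -0.004, 0.187, 0, 0, 0, 0], [-0.001, -0.004, 0.187, 0, 0, 0, 0], [-0.001, -0.004, 0.187, 0, 0, 0, 0]],
  ],
)

```text
time: 2.6
ee_pos: [0.6593, -0.0917, 0.0132]
ee_rot: [3.14, 0.001, -0.962]
ft_force: [0.6, -0.3, 1.1]
grip_width: 0.003
```

Run:
```python
from h import *
s=bot.read_state(); print(s['ee_pos'],s['ee_rot'],s['ft_force'])
d=shot('side','side2.png'); w=shot('wrist','wrist2.png')
c=d['image'][120:280,180:400]; cv2.imwrite('pics/side2c.png',np.hstack([cv2.resize(c,(578,420)),w['image'][:,::1][:, :220]]) if 0 else cv2.resize(c,None,fx=3,fy=3))
```

```text
[ 0.65932031 -0.09168714  0.01317569] [ 3.14019515e+00  1.48973935e-03 -9.61973722e-01] [ 0.56552829 -0.28982767  1.08634614]
```

View pics/side2c.png

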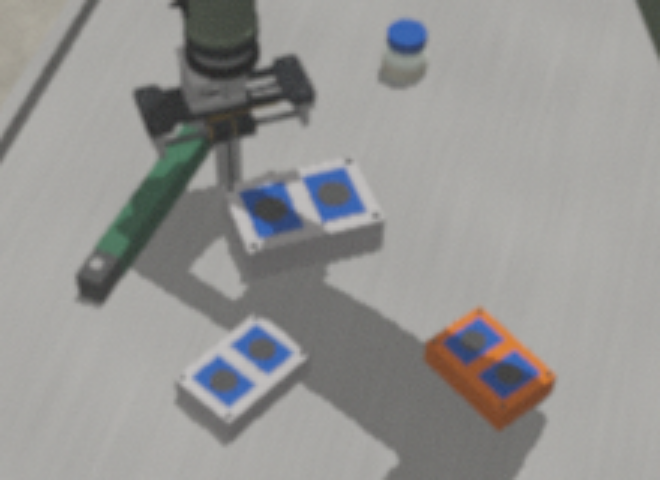

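View pics/wrist2.png

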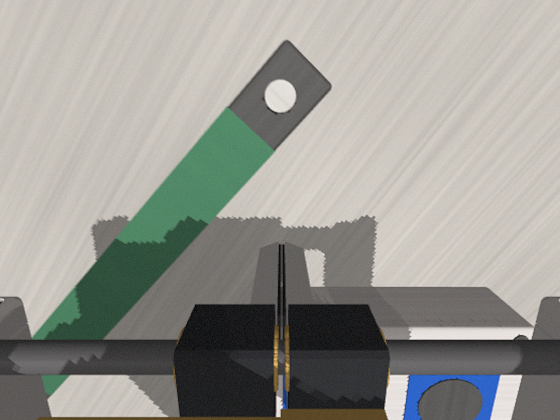

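The side and wrist views show the finger standing just outside the long side, next to the corner nearest the fence, with clear space around it. I'll start the turning push.

```bash
cat >> h.py <<'E'
def arc(c,L,cor,pu,pv,ths,z=13):
    out=[]
    COR=np.array(c)+cor*np.array([np.cos(np.radians(L)),np.sin(np.radians(L))])
    for t in ths:
        a=np.radians(L+t); u=np.array([np.cos(a),np.sin(a)]); v=np.array([-u[1],u[0]])
        p=COR+(pu-cor)*u+pv*v; out.append((p[0],p[1],z,L+t-90))
    return out
E
python3 - <<'E'
from h import *
rows(arc((569,-64),34.9,-40,58,-58,[0,3,6,9,12,15,18,21,24,27,27]),0)
E
```

```text
[[-0.0189,0.0029,0.004,-0.0012,-0.0015,0.0001,0],[-0.0241,0.0,0.0039,-0.0012,-0.0015,-0.0166,0],[-0.0294,-0.0026,0.0039,-0.0011,-0.0015,-0.0333,0],[-0.0349,-0.0049,0.0039,-0.0011,-0.0016,-0.0499,0],[-0.0405,-0.007,0.0039,-0.0011,-0.0016,-0.0666,0],[-0.0462,-0.0088,0.0039,-0.001,-0.0016,-0.0833,0],[-0.052,-0.0102,0.0038,-0.001,-0.0017,-0.0999,0],[-0.0579,-0.0114,0.0038,-0.0009,-0.0017,-0.1166,0],[-0.0638,-0.0122,0.0038,-0.0009,-0.0017,-0.1333,0],[-0.0697,-0.0127,0.0038,-0.0009,-0.0017,-0.1499,0],[-0.0697,-0.0127,0.0038,-0.0009,-0.0017,-0.1499,0]]
```

Run:
```python
from h import *
for i in range(2):
    s=bot.read_state(); print(s['time'],s['ee_pos'],s['ee_rot'],s['ft_force'],s['joint_vel'])
    cams.camera('side')
```

```text
2.7 [ 0.66293637 -0.092188    0.01704937] [-3.13775586 -0.00462997 -0.96144642] [1.35022295 0.37095679 0.52710456] [ 0.0073003  -0.01874041 -0.01459062  0.001109   -0.00295129  0.00027271]
2.75 [ 0.66339756 -0.09215831  0.01761196] [-3.13705685 -0.00550129 -0.96119618] [0.63201035 0.01213225 0.27794684] [ 3.75001683e-03 -5.66959639e-03 -9.08936030e-04  6.83900559e-05
 -2.14157034e-03 -9.96186982e-05]
```

Emit:
play_rows(
  moves=[
    [[-0.019, 0.003, 0.004, 0, 0, 0, 0], [-0.024, 0, 0.004, 0, 0, -0.017, 0], [-0.029, -0.003, 0.004, 0, 0, -0.033, 0], [-0.035, -0.005, 0.004, 0, 0, -0.05, 0], [-0.04, -0.007, 0.004, 0, 0, -0.067, 0], [-0.046, -0.009, 0.004, 0, 0, -0.083, 0], [-0.052, -0.01, 0.004, 0, 0, -0.1, 0], [-0.058, -0.011, 0.004, 0, 0, -0.117, 0], [-0.064, -0.012, 0.004, 0, 0, -0.133, 0], [-0.07, -0.013, 0.004, 0, 0, -0.15, 0], [-0.07, -0.013, 0.004, 0, 0, -0.15, 0], [-0.07, -0.013, 0.004, 0, 0, -0.15, 0]],
  ],
)

```text
time: 4.0
ee_pos: [0.6342, -0.0266, 0.0125]
ee_rot: [-3.139, -0.007, -0.49]
ft_force: [3.1, -1.4, 2.5]
grip_width: 0.008
```

```bash
cat >> h.py <<'E'
def st():
    s=bot.read_state(); print(round(float(s['time']),2),np.round(np.array(s['ee_pos'])*1000,1),np.round(np.degrees(s['ee_rot']),1),np.round(s['ft_force'],1))
def sidediscs(d):
    # dark discs inside blue pockets -> two pocket centres of the die
    hsv=cv2.cvtColor(d['image'],cv2.COLOR_BGR2HSV)
    m=((hsv[...,0]>100)&(hsv[...,0]<125)&(hsv[...,1]>90)&(hsv[...,2]>40)).astype(np.uint8)
    o=[]
    for c in cv2.findContours(m,0,cv2.CHAIN_APPROX_NONE)[0]:
        if 60<cv2.contourArea(c)<1500:
            k=c.reshape(-1,2); r=rect(ray(d,k,.045)); o.append((np.round(r[0]),round(float(r[1])),round(float(r[2])),k.mean(0).round()))
    return o
E
python3 - <<'E'
from h import *
st(); d=shot('side','side3.png'); st()
for o in sidediscs(d): print(o)
d0=dict(np.load('pics/side0.png.npz')); print('start')
for o in sidediscs(d0): print(o)
c=d['image'][120:280,180:400]; cv2.imwrite('pics/side3c.png',cv2.resize(c,None,fx=3,fy=3))
E
```

```text
4.0 [634.2 -26.6  12.5] [-179.9   -0.4  -28.1] [ 3.1 -1.4  2.5]
4.05 [634.1 -26.7  12.2] [-179.9   -0.4  -28.1] [ 4.3 -1.   3.1]
(array([576., 180.]), 34, 48, array([254., 247.]))
(array([318.,  96.]), 30, 46, array([349., 244.]))
(array([552., 134.]), 34, 49, array([267., 236.]))
(array([360.,  67.]), 31, 46, array([337., 233.]))
(array([572., -19.]), 46, 67, array([276., 197.]))
(array([538., -81.]), 46, 67, array([291., 185.]))
(array([ 526., -357.]), 43, 49, array([315., 131.]))
start
(array([576., 180.]), 34, 49, array([254., 247.]))
(array([317.,  95.]), 32, 46, array([349., 244.]))
(array([552., 134.]), 34, 49, array([267., 236.]))
(array([359.,  66.]), 31, 44, array([337., 233.]))
(array([598., -44.]), 46, 66, array([270., 190.]))
(array([541., -84.]), 45, 65, array([291., 184.]))
(array([ 526., -357.]), 43, 49, array([315., 131.]))
```

View pics/side3c.png

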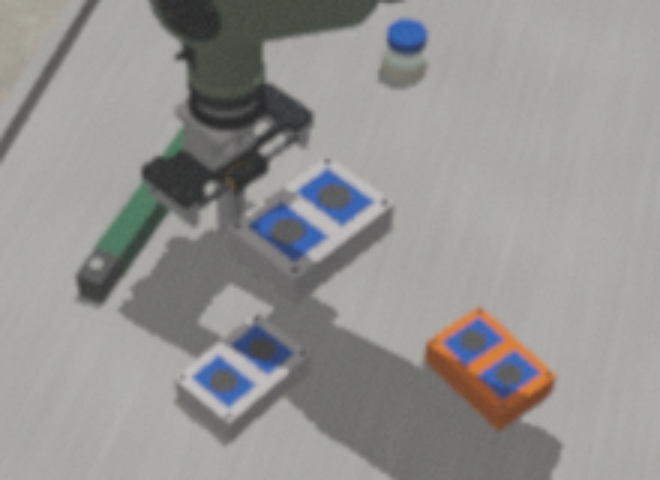

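The turn goes as modelled. The side-view pockets at (276,197) and (291,185) put the die centre at (555,-50) with its long axis at 61°. I'll continue to 82°.

Run:
```python
from h import *
rows(arc((569,-64),34.9,-40,58,-58,[30,33,36,39,42,45,47]),0)
```

```text
[[-0.0052,-0.0017,-0.0009,-0.0006,-0.0021,-0.0167,0],[-0.0106,-0.0044,-0.0009,-0.0006,-0.0021,-0.0333,0],[-0.0161,-0.0067,-0.0009,-0.0005,-0.0022,-0.05,0],[-0.0217,-0.0087,-0.001,-0.0005,-0.0022,-0.0667,0],[-0.0274,-0.0105,-0.001,-0.0004,-0.0022,-0.0833,0],[-0.0331,-0.012,-0.001,-0.0004,-0.0022,-0.1,0],[-0.037,-0.0128,-0.001,-0.0003,-0.0022,-0.1111,0]]
```

Emit:
play_rows(
  moves=[
    [[-0.005, -0.002, -0.001, 0, -0.002, -0.017, 0], [-0.011, -0.004, -0.001, 0, -0.002, -0.033, 0], [-0.016, -0.007, -0.001, 0, -0.002, -0.05, 0], [-0.022, -0.009, -0.001, 0, -0.002, -0.067, 0], [-0.027, -0.01, -0.001, 0, -0.002, -0.083, 0], [-0.033, -0.012, -0.001, 0, -0.002, -0.1, 0], [-0.037, -0.013, -0.001, 0, -0.002, -0.112, 0], [-0.037, -0.013, -0.001, 0, -0.002, -0.112, 0], [-0.037, -0.013, -0.001, 0, -0.002, -0.112, 0]],
  ],
)

```text
time: 4.95
ee_pos: [0.6068, 0.0026, 0.012]
ee_rot: [-3.14, 0.001, -0.139]
ft_force: [5.0, -0.7, 3.8]
grip_width: 0.005
```

Run:
```python
from h import *
d=shot('side','side4.png'); st()
for o in sidediscs(d): print(o)
```

```text
5.0 [606.7   2.5  11.9] [-1.799e+02  1.000e-01 -8.000e+00] [ 5.  -0.2  3.6]
(array([575., 179.]), 35, 49, array([254., 246.]))
(array([318.,  95.]), 31, 46, array([349., 244.]))
(array([552., 134.]), 34, 49, array([267., 236.]))
(array([359.,  66.]), 31, 44, array([337., 233.]))
(array([546., -12.]), 46, 67, array([283., 200.]))
(array([534., -81.]), 46, 67, array([292., 186.]))
(array([ 521., -358.]), 35, 58, array([316., 132.]))
```

Now parallel to within about 2°: centre (540,-46), axis 80°. I'll lift the tool clear, open the fingers and move behind the die for a two-finger push.

Run:
```python
from h import *
rows([(618,1,12,-8.1),(618,1,100,-8.1),(469,-36,100,-8.1),(469,-36,13,-8.1)],1)
```

```text
[[0.0114,-0.0,-0.0001,-0.0005,0.0005,0.0008,1],[0.0112,-0.0002,-0.0881,-0.0005,0.0005,0.0008,1],[-0.1312,0.0571,-0.088,-0.0005,0.0005,0.0008,1],[-0.1311,0.0572,-0.001,-0.0005,0.0005,0.0008,1]]
```

Emit:
play_rows(
  moves=[
    [[0.012, 0, 0, 0, 0, 0, 0], [0.012, 0, 0, 0, 0, 0, 0], [0.011, 0, -0.088, 0, 0, 0, 0], [0.011, 0, -0.088, 0, 0, 0, 0], [0.011, 0, -0.088, 0, 0, 0, 0], [-0.131, 0.057, -0.088, 0, 0, 0, 1], [-0.131, 0.057, -0.088, 0, 0, 0, 1], [-0.131, 0.057, -0.088, 0, 0, 0, 1], [-0.131, 0.057, -0.088, 0, 0, 0, 1], [-0.131, 0.057, -0.088, 0, 0, 0, 1], [-0.131, 0.057, -0.088, 0, 0, 0, 1], [-0.131, 0.057, -0.088, 0, 0, 0, 1]],
  ],
)

```text
time: 6.2
ee_pos: [0.4688, -0.0359, 0.0994]
ee_rot: [-3.141, 0.005, -0.137]
ft_force: [0.5, 0.0, -0.5]
grip_width: 0.563
```

Run:
```python
from h import *
d=shot('side','side5.png'); w=shot('wrist','wrist5.png');st(); print(bot.read_state()['grip_width'])
for o in sidediscs(d): print(o)
rows([(469,-36,13,-8.1)],1)
```

```text
6.3 [468.7 -35.9  99.3] [-179.9    0.3   -7.8] [ 0.6  0.4 -0.2]
0.6499582623769727
(array([576., 180.]), 34, 49, array([254., 247.]))
(array([552., 134.]), 34, 49, array([267., 236.]))
(array([359.,  66.]), 31, 44, array([337., 233.]))
(array([545., -11.]), 46, 66, array([283., 200.]))
(array([534., -80.]), 45, 67, array([292., 186.]))
[[0.0008,0.0002,0.0863,-0.0003,0.0017,0.0014,1]]
```

View pics/wrist5.png

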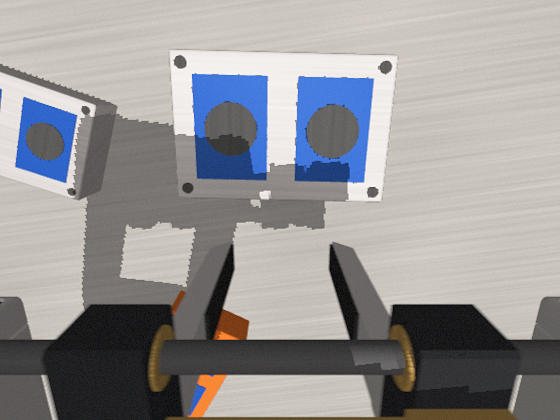

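The wrist view shows the die straight ahead at (283,125), almost square to the tool, with the fingers (230 to 335) centred on it. The orange block is clear. I'll go down.

Emit:
play_rows(
  moves=[
    [[0.001, 0, 0, 0, 0, 0, 1], [0.001, 0, 0, 0, 0, 0, 1], [0.001, 0, 0, 0, 0, 0, 1], [0.001, 0, 0.043, 0, 0.002, 0, 1], [0.001, 0, 0.086, 0, 0.002, 0, 1], [0.001, 0, 0.086, 0, 0.002, 0, 1], [0.001, 0, 0.086, 0, 0.002, 0, 1], [0.001, 0, 0.086, 0, 0.002, 0, 1], [0.001, 0, 0.086, 0, 0.002, 0, 1]],
  ],
)

```text
time: 7.2
ee_pos: [0.4702, -0.0365, 0.0155]
ee_rot: [-3.141, -0.005, -0.137]
ft_force: [1.0, -0.5, -0.1]
grip_width: 1.0
```

Run:
```python
from h import *
st(); print(bot.read_state()['grip_width'])
F=np.array([714.1,-43.7]); e=np.array([.990,-.141]); f=np.array([.141,.990])
c=np.array([540,-46]); print('die in fence',(c-F)@e,(c-F)@f)
# TCP -> contact offset 14; stage 1: push till die x=-62, y +25 gained
t0=np.array([469,-36])
a=t0+14*e
T=[]
for k in range(1,13):
    p=a+ (100*k/12)*e+(26*k/12)*f; T.append((p[0],p[1],13,-8.1))
rows([(a[0],a[1],13,-8.1)]+T,1)
```

```text
7.2 [470.2 -36.5  15.5] [-180.    -0.3   -7.9] [ 1.  -0.5 -0.1]
0.9996870449718808
die in fence -172.03470000000002 -26.8251
[[0.0127,-0.0002,0.0026,-0.0001,-0.0017,0.0013,1],[0.021,-0.0024,0.0027,-0.0001,-0.0017,0.0013,1],[0.0294,-0.0045,0.0027,-0.0001,-0.0017,0.0013,1],[0.0377,-0.0066,0.0027,-0.0001,-0.0017,0.0013,1],[0.0461,-0.0088,0.0028,-0.0001,-0.0017,0.0013,1],[0.0544,-0.0109,0.0028,-0.0001,-0.0017,0.0013,1],[0.0628,-0.013,0.0029,-0.0001,-0.0017,0.0013,1],[0.0711,-0.0152,0.0029,-0.0001,-0.0017,0.0013,1],[0.0794,-0.0173,0.003,-0.0001,-0.0017,0.0013,1],[0.0878,-0.0194,0.003,-0.0001,-0.0017,0.0013,1],[0.0961,-0.0216,0.0031,-0.0001,-0.0017,0.0013,1],[0.1045,-0.0237,0.0031,-0.0001,-0.0017,0.0013,1],[0.1128,-0.0258,0.0031,-0.0001,-0.0017,0.0013,1]]
```

Emit:
play_rows(
  moves=[
    [[0.012, 0, 0.002, 0, -0.001, 0.001, 1], [0.021, -0.002, 0.002, 0, -0.001, 0.001, 1], [0.029, -0.005, 0.003, 0, -0.001, 0.001, 1], [0.038, -0.007, 0.003, 0, -0.001, 0.001, 1], [0.046, -0.009, 0.003, 0, -0.001, 0.001, 1], [0.054, -0.011, 0.003, 0, -0.001, 0.001, 1], [0.063, -0.013, 0.003, 0, -0.001, 0.001, 1], [0.071, -0.015, 0.003, 0, -0.001, 0.001, 1], [0.079, -0.017, 0.003, 0, -0.001, 0.001, 1], [0.088, -0.019, 0.003, 0, -0.001, 0.001, 1], [0.096, -0.022, 0.003, 0, -0.001, 0.001, 1], [0.096, -0.022, 0.003, 0, -0.001, 0.001, 1]],
  ],
)

```text
time: 8.4
ee_pos: [0.5642, -0.0272, 0.0109]
ee_rot: [-3.141, 0.007, -0.141]
ft_force: [-4.5, 0.1, 0.4]
grip_width: 1.001
```

Run:
```python
from h import *
d=shot('side','side6.png'); st()
F=np.array([714.1,-43.7]); e=np.array([.990,-.141]); f=np.array([.141,.990])
o=[x for x in sidediscs(d)]
for x in o: print(x)
P=[x[0] for x in o if x[2]>60]
if len(P)==2: c=(P[0]+P[1])/2; v=P[0]-P[1]; print(c,np.degrees(np.arctan2(v[1],v[0])),(c-F)@e,(c-F)@f)
c=d['image'][120:280,180:400]; cv2.imwrite('pics/side6c.png',cv2.resize(c,None,fx=3,fy=3))
```

```text
8.45 [564.3 -27.2  10.9] [-180.     0.4   -8.1] [-5.8  0.1  0.8]
(array([576., 180.]), 34, 49, array([254., 247.]))
(array([317.,  95.]), 30, 44, array([350., 244.]))
(array([552., 134.]), 34, 49, array([267., 236.]))
(array([359.,  66.]), 31, 44, array([337., 233.]))
(array([630.,  -2.]), 45, 66, array([254., 198.]))
```

View pics/side6c.png

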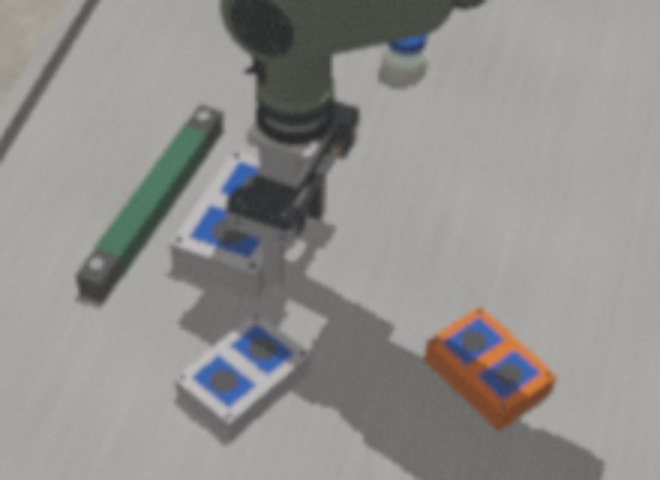

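The side view shows the left pocket at (254,198), so the die is parallel, about 39 mm from contact and about 6 mm off centre. I'll continue slowly.

Run:
```python
from h import *
t=np.array([564.3,-27.2]);e=np.array([.990,-.141]); f=np.array([.141,.990])
rows([(*(t+k*e+k*6/34*f),13,-8.1) for k in (5,10,15,20,24,28,31,34)],1)
```

```text
[[0.005,-0.0009,-0.0022,-0.0001,0.0021,0.0003,1],[0.01,-0.0018,-0.0022,-0.0001,0.0021,0.0003,1],[0.015,-0.0026,-0.0022,-0.0001,0.0021,0.0003,1],[0.02,-0.0035,-0.0023,-0.0001,0.0021,0.0003,1],[0.024,-0.0042,-0.0023,-0.0001,0.0021,0.0003,1],[0.028,-0.0049,-0.0023,-0.0001,0.0021,0.0003,1],[0.031,-0.0055,-0.0023,-0.0001,0.0021,0.0003,1],[0.034,-0.006,-0.0023,-0.0001,0.0021,0.0003,1]]
```

Emit:
play_rows(
  moves=[
    [[0.005, -0.001, -0.002, 0, 0.002, 0, 1], [0.01, -0.002, -0.002, 0, 0.002, 0, 1], [0.015, -0.003, -0.002, 0, 0.002, 0, 1], [0.02, -0.004, -0.002, 0, 0.002, 0, 1], [0.024, -0.004, -0.002, 0, 0.002, 0, 1], [0.028, -0.005, -0.002, 0, 0.002, 0, 1], [0.031, -0.006, -0.002, 0, 0.002, 0, 1], [0.034, -0.006, -0.002, 0, 0.002, 0, 1], [0.034, -0.006, -0.002, 0, 0.002, 0, 1]],
  ],
)

```text
time: 9.35
ee_pos: [0.5973, -0.0255, 0.0118]
ee_rot: [-3.141, 0.003, -0.14]
ft_force: [-5.2, -0.3, -1.0]
grip_width: 1.002
```

Emit:
play_rows(
  moves=[
    [[0.001, 0, 0, 0, 0, 0, 1], [0.002, 0, 0, 0, 0, 0, 1], [0.003, 0, 0, 0, 0, 0, 1], [0.004, 0, 0, 0, 0, 0, 1]],
  ],
)

```text
time: 9.75
ee_pos: [0.6001, -0.0258, 0.0118]
ee_rot: [-3.14, 0.006, -0.14]
ft_force: [-8.8, 0.7, 1.6]
grip_width: 1.003
```

Emit:
play_rows(
  moves=[
    [[0.001, 0, 0, 0, 0, 0, 1], [0.002, 0, 0, 0, 0, 0, 1], [0.002, 0, 0, 0, 0, 0, 1]],
  ],
)

```text
time: 10.05
ee_pos: [0.6025, -0.0261, 0.0118]
ee_rot: [-3.14, 0.005, -0.14]
ft_force: [-8.0, 0.9, 0.0]
grip_width: 0.998
```

Emit:
play_rows(
  moves=[
    [[0.001, 0, 0, 0, 0, 0, 1], [0.002, 0, 0, 0, 0, 0, 1], [0.002, 0, 0, 0, 0, 0, 1], [0.002, 0, 0, 0, 0, 0, 1]],
  ],
)

```text
time: 10.45
ee_pos: [0.6045, -0.0263, 0.0118]
ee_rot: [-3.14, 0.005, -0.14]
ft_force: [-7.4, 0.8, 1.2]
grip_width: 1.001
```

Emit:
play_rows(
  moves=[
    [[0.001, 0, 0, 0, 0, 0, 1], [0.002, 0, 0, 0, 0, 0, 1], [0.002, 0, 0, 0, 0, 0, 1], [0.002, 0, 0, 0, 0, 0, 1]],
  ],
)

```text
time: 10.85
ee_pos: [0.6065, -0.0266, 0.0118]
ee_rot: [-3.14, 0.005, -0.14]
ft_force: [-8.7, 1.3, 0.6]
grip_width: 0.999
```

Run:
```python
from h import *
d=shot('side','side7.png'); shot('wrist','wrist7.png'); st()
for x in sidediscs(d): print(x)
c=d['image'][120:280,180:400]; cv2.imwrite('pics/side7c.png',cv2.resize(c,None,fx=3,fy=3))
```

```text
10.95 [606.5 -26.6  11.8] [-179.9    0.3   -8. ] [-7.8  1.9 -0.5]
(array([576., 180.]), 34, 48, array([254., 247.]))
(array([317.,  95.]), 31, 44, array([350., 244.]))
(array([552., 134.]), 34, 49, array([267., 236.]))
(array([360.,  67.]), 31, 46, array([337., 233.]))
(array([672.,  -2.]), 45, 67, array([241., 195.]))
(array([ 526., -357.]), 44, 49, array([315., 131.]))
```

View pics/side7c.png

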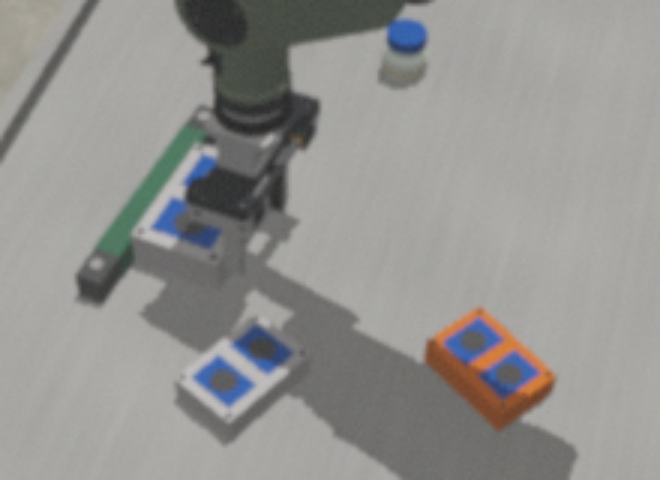

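View pics/wrist7.png

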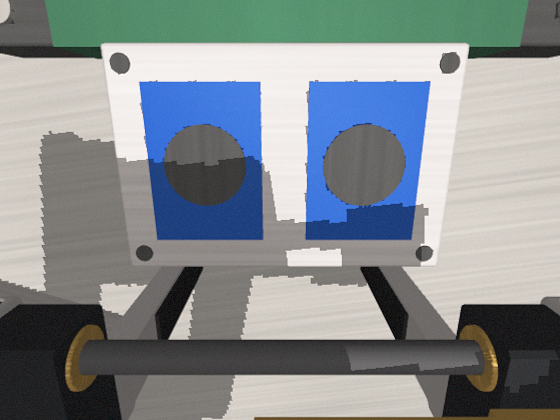

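The wrist view shows the die parallel to the bar and centred on the green: die edges at columns 102 and 467, green from 46 to 527. The force is still only sliding friction, so I'll press on gently until it rises.

Emit:
play_rows(
  moves=[
    [[0.001, 0, 0, 0, 0, 0, 1], [0.002, 0, 0, 0, 0, 0, 1], [0.002, 0, 0, 0, 0, 0, 1], [0.002, 0, 0, 0, 0, 0, 1]],
  ],
)

```text
time: 11.35
ee_pos: [0.6064, -0.0266, 0.0118]
ee_rot: [-3.14, 0.009, -0.14]
ft_force: [-13.7, 1.2, 4.5]
grip_width: 1.0
```

Emit:
play_rows(
  moves=[
    [[0.001, 0, 0, 0, 0, 0, 1], [0.002, 0, 0, 0, 0, 0, 1], [0.002, 0, 0, 0, 0, 0, 1]],
  ],
)

```text
time: 11.65
ee_pos: [0.6063, -0.0266, 0.0118]
ee_rot: [-3.141, 0.014, -0.14]
ft_force: [-18.0, 2.7, 9.1]
grip_width: 0.999
```

The force is rising (8 → 14 → 18 N) while the tool stays stopped, so the die is seated against the bar. I'll back off and check.

Emit:
play_rows(
  moves=[
    [[0.002, 0, 0, 0, 0, 0, 1], [0.002, 0, 0, 0, 0, 0, 1], [-0.01, 0, 0, 0, 0, 0, 1], [-0.03, 0, 0, 0, 0, 0, 1], [-0.03, 0, 0, 0, 0, 0, 1], [-0.05, 0, -0.05, 0, 0, 0, 1], [-0.08, 0, -0.1, 0, 0, 0, 1], [-0.1, 0, -0.1, 0, 0, 0, 1], [-0.1, 0, -0.1, 0, 0, 0, 1]],
  ],
)

```text
time: 12.55
ee_pos: [0.5162, -0.0141, 0.1155]
ee_rot: [-3.141, -0.01, -0.14]
ft_force: [0.2, -0.6, -1.1]
grip_width: 0.998
```

Emit:
play_rows(
  moves=[
    [[-0.05, 0.1, -0.1, 0, 0, 0, 1], [-0.05, 0.2, -0.1, 0, 0, 0, 1], [-0.05, 0.3, -0.1, 0, 0, 0, 1], [-0.05, 0.4, -0.1, 0, 0, 0, 1], [-0.05, 0.4, -0.1, 0, 0, 0, 1], [-0.05, 0.4, -0.1, 0, 0, 0, 1], [-0.05, 0.4, -0.1, 0, 0, 0, 1], [-0.05, 0.4, -0.1, 0, 0, 0, 1], [-0.05, 0.4, -0.1, 0, 0, 0, 1], [-0.05, 0.4, -0.1, 0, 0, 0, 1]],
  ],
)

```text
time: 13.55
ee_pos: [0.4089, -0.4082, 0.2116]
ee_rot: [3.14, -0.005, -0.146]
ft_force: [-0.2, 0.0, -0.2]
grip_width: 0.999
```

Run:
```python
from h import *
d=shot('top','top8.png'); s=shot('side','side8.png'); st()
F0=fence(dict(np.load('pics/top0.png.npz'))); print(F0,fence(d))
for r in die(d): print(r)
F=np.array([714.1,-43.7]); e=np.array([.990,-.141]); f=np.array([.141,.990])
P=[]
for n,q in(('top',d),('side',s)):
    P=[x[0] for x in sidediscs(q) if x[2]>60]; print(n,P)
    if len(P)==2: c=(P[0]+P[1])/2; v=P[0]-P[1]; print(c,np.degrees(np.arctan2(v[1],v[0]))%180,(c-F)@e,(c-F)@f)
cv2.imwrite('pics/top8c.png',cv2.resize(d['image'][100:290,100:420],None,fx=2.5,fy=2.5,interpolation=cv2.INTER_CUBIC))
```

```text
13.65 [ 409.4 -403.8  210.6] [-179.9   -0.2   -8.1] [ 0.3  0.3 -0.7]
(array([728.95214844, -45.8176651 ]), np.float32(29.970087), np.float32(198.11813), np.float32(81.91888)) (array([729.10925293, -45.84788513]), np.float32(29.68687), np.float32(198.1698), np.float32(82.167496))
(array([315.89019775, 394.01950073]), np.float32(90.58546), np.float32(120.276215), np.float32(102.84713))
(array([566.19873047, 149.12002563]), np.float32(73.10466), np.float32(111.26884), np.float32(62.847996))
(array([666.64355469, -36.76654816]), np.float32(97.49368), np.float32(148.34221), np.float32(81.9447))
(array([669.38134766, 658.45495605]), np.float32(213.86488), np.float32(297.86542), np.float32(89.97574))
top [array([ 611., -833.]), array([662., -71.]), array([672.,  -1.]), array([ 708., -836.]), array([ 804., -838.]), array([ 904., -841.])]
side [array([672.,  -3.]), array([662., -72.])]
[667.  -37.5] 81.75367918553147 -47.50320000000002 -0.5030999999999999
```

View pics/top8c.png

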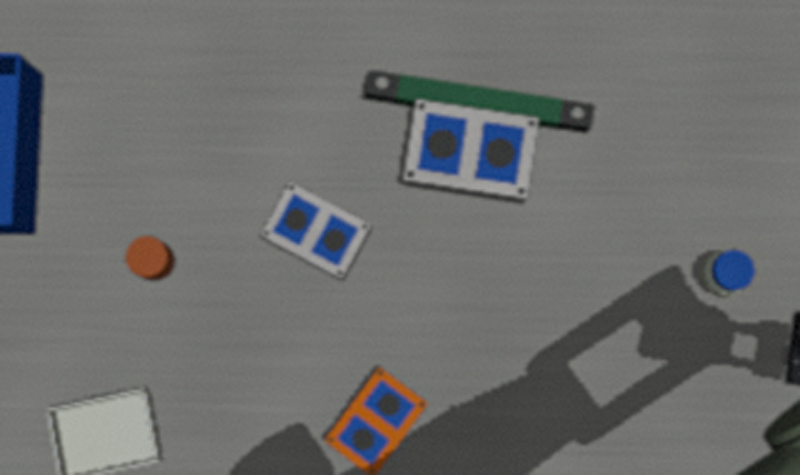

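The top view shows the die at (468,150) in the crop, flat along the bar and centred on the green. The salami, jar and tray are where they started. Handing in.

```bash
python3 -c "
from plant import sign_off
print(sign_off())"
```

```text
the job is handed in; nothing more can be done
None
```

The die block lies flat against the fence, centred on the green part, and I handed the job in at about 13.7 s. I turned it about 47° with a closed-finger push beside one corner, well clear of the bar. Then I pushed it square onto the bar with the two open fingers until the force rose from 8 to 18 N while the tool stayed stopped.

- **Angle:** the die's long axis measures 81.9° from the top camera and 81.8° from the side camera. The bar measures 81.9 to 82.2°.
- **Position along the bar:** within about 1 mm of the middle of the green.
- **Distance from the bar:** the cameras put the centre at x ≈ -47.5 mm, against -50 mm when touching. The 2.5 mm difference is about the calibration error; I relied on the force rise as the sign of contact.
- **Bystanders:** the salami, jar and tray look unmoved in the last top view. I measured only the tray (within 1 mm of its start) and the jar, which the side camera put within 1 mm just before the final press. The salami I only judged by eye.

No check failed. I did not measure the die's tilt or lift, but nothing in the pictures suggested either.

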